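Stack a jewellery tray on the one in the counter bay

TASK

Lift the loose green jewellery tray by its wooden handle and, keeping it level, stack it on the tray in the grey counter bay so that all four brass corner lugs drop fully into the lower tray's sockets; feel for the sockets gently, never forcing it down or shoving it against the lower tray, and do not let go until it is fully home. Then release it and leave it stacked, without disturbing the phone, the ring cone or the loupe.

Things in the scene. Friction and masses are not known exactly. Their poses are not given: they have to be found in the camera images.
- handle (a point): Centre of the loose tray's upright wooden handle, the point to grip: a block 16 mm thick (tray y) and 70 mm long (tray x), top 18 mm above this point; grip it across its thickness. Axes: x along the tray, y across, z up. The tray is a dark green open box 190 by 140 mm with fixed rings; its rim is 25 mm below this point, its underside 60 mm, its lug tips 70 mm. Mass 0.44 to 0.66 kg.
- underside (a point): Middle of the loose tray's flat underside (same axes). Four round brass lugs stand down from it at x = +-80 mm, y = +-55 mm: 10 mm long, 12 mm across, 10 mm across at the tip. The tray stands on the lug tips. It is the same tray when turned by half a turn.
- bay_mid (a point): Middle of the inner floor of the grey counter bay, a fixed shallow frame 216 by 166 mm outside, rim 11 mm above this point; x along its length, y across, z up. In it, square to it, stands the lower green tray (190 by 140 mm), off the bay's middle by up to 7 mm along x and up to 7 mm along y, differently every time: not measured, but seen as an uneven gap. It stays put under gentle pushes.
- bay_seat (a point): Point above the bay's middle (bay axes) at the height of the lower tray's brass socket blocks' tops, 36 mm over the bay floor. Sockets: 15 mm square, 16 mm deep, at x = +-80 mm, y = +-55 mm from the LOWER TRAY's middle. Fully home, the upper tray's underside is level with this point (handle centre 60 mm above it); with the lugs standing on the blocks it is 10 mm higher.
- phone_mid (a point): Bystander: middle of a grey and black phone lying flat, 72 by 148 by 8 mm (x, y, z). Leave it alone.
- cone_mid (a point): Bystander: mid-height of a blue ceramic ring cone, 50 mm across the foot, 78 mm tall. Leave it alone.
- loupe_mid (a point): Bystander: centre of a black round loupe standing between the two trays, 32 mm across, 24 mm tall. Leave it alone.
Not all that is in view belongs to the job. Leave any blue or red look-alike of the part that bears handle alone.

How it is judged:
By the outcome, as a careful person would: the job done as asked, in the order asked, and still so for the second after the job is handed in, with the robot touching nothing.
It also fails if it takes over 64 s, if anything falls off the work surface, if the arm or the gripper's body presses on something with over 40 N, if the wrist force passes 120 N, or if a joint passes its speed limit or range.

ROBOT

A 6-joint arm with a two-finger parallel gripper is mounted at the origin on the work surface. World frame = base frame: x ahead of the robot, y to its left, z up, the work surface at z = 0. Lengths are in m, angles in rad, forces in N, time in s.
With the tool pointing down it reaches from about 0.25 to 0.775 m from the base axis. Payload 4 kg.
Tool frame: the origin (TCP) lies at the very end of the fingers, on their centre line; the grasp point (between the pads) lies hold_point_z behind it (hold_point_z is the distance from the TCP to the grasp point, in m); z points along the fingers, y is the direction in which the jaws open and shut (so a half turn about z gives the same grasp; the last joint's range is limited). The gripper opens to 94 mm and grips with 3 to 60 N. Pads are 16 mm wide; open, the fingers measure 119 mm over their backs; the gripper's body (75 mm by 177 mm) begins 78 mm behind the grasp point.
Start: joints at [-1.246, 0.087, 1.371, -0, 1.684, -0.103], TCP at [0.228, -0.5, 0.206] pointing down, gripper open.
Joint ranges: [-3.1, 3.1], [-0.76, 2.03], [0.27, 2.55], [-1.08, 4.22], [0.17, 2.65], [-2.57, 2.57]. Speed limits (rad/s): [2.79, 2.79, 3.14, 3.14, 3.14, 3.14].

INTERFACE

Orientations are given as [roll, pitch, yaw] about the fixed x, y, z axes, in that order (R = Rz(yaw) Ry(pitch) Rx(roll)).
In Python, from bench import * gives the robot as it stands.
- The arm moves only by the tool step_arm, never from a script. Its argument "increments" is text: rows parted by semicolons, each of 6 numbers parted by spaces: the shift along the tool's x, y, z in cm, then the turn, a rotation vector about the tool's x, y, z in rad. A call has 1 to 5 rows; each row shifts and turns the commanded pose from where the row before left it, along the tool's axes as they then stand; what a row does not reach is not made up. A row lasts 1/10 s, in which the tool goes at most 50 mm and 8.59 degrees, less where a joint would pass 70% of its speed; a pose out of reach is approached as far as the arm can. A call is refused whole if a number of a shift passes 5 or a number of a turn 0.15, either way. A call with a gripper value outside its range is refused whole. "claw" is the gripper's target within -1 to 1 (shut at 1, half-way at 0, fully open at -1), set as the call begins (left out, the last holds). The fingers move at their own pace and stop on an object; the grip force is fixed at half the most. Time passes only in rows, so rows that do not move let the fingers close. It gives the time, the measured TCP pose, the force and the opening at its end, in the units of the state.
- get_obs(): the state, without advancing time (a new reading comes with each control period).
- snapshot(name): name is "scene" or "top"; returns the picture (384x512x3 uint8, red, green, blue); there is no depth.
- calibration(name): a dict with "camera_matrix" (3x3 intrinsics, pixels), "eye" and "orientation" of the camera in the world. Camera axes: x right, y up, looking along -z (the intrinsics and any distortion apply to the point x, -y, -z); pixel columns grow to the right and rows downward; lengths in m; the calibration is good to about 2 mm. A picture is of the moment at which its call begins. calibration takes no time and is no camera call.
- close_job(): hands the job in, once; it reports no verdict.
The state is a dict: "time": time; "joint_positions": joint angles; "qvel": joint speeds; "joint_torque": joint torques, N m; "tool_pos": TCP position; "ee_rot": TCP orientation; "wrist_force": force on the tool from outside, world axes, zero at the start; "wrist_torque": the same for the moment, N m; "width": finger opening in m.
Only numpy, scipy, OpenCV 4.12 (cv2) and the standard library are available. Lean on these libraries where they do the work, as an engineer would, in place of code of your own. Each camera call takes 0.05 s, during which the arm holds its last target. There are 200 camera calls.

## Working session

There is one attempt and no reset: what is moved stays moved. The work goes in short steps, Python scripts to look and compute and a tool call to move; the robot and the scene stay as the last step left them, time stands still between calls to the robot, and variables do not carry over. Pictures are saved under pics/ and viewed, about 8 in all and at most 12, crops included, and the job is handed in when it is done.

Besides the shell and the picture viewer there is one more tool, called after ">>>" by a JSON object that holds its "fn" and its "kwargs", one argument or row to a line. step_arm: Moves the arm, as the interface text tells. Its arguments: {"type":"object","properties":{"increments":{"type":"string"},"claw":{"type":"number"}},"required":["increments"]}

```bash
mkdir -p pics; python3 - <<'E'
from bench import *
import cv2,numpy as np
print(get_obs())
for n in("scene","top"):
    cv2.imwrite(f"pics/{n}0.png",cv2.cvtColor(snapshot(n),cv2.COLOR_RGB2BGR)); print(calibration(n))
try: print(hold_point_z)
except Exception as e: print(e)
E
```

```text
{'time': 0.0, 'joint_positions': array([-1.24609146e+00,  8.79709995e-02,  1.37223560e+00, -5.93793166e-05,
        1.68361887e+00, -1.03077957e-01]), 'qvel': array([-0.00081176,  0.00127111,  0.00089799, -0.00030068,  0.00195515,
        0.00282128]), 'joint_torque': array([-1.26772062e-03, -3.40186429e+01, -3.02429581e+01,  7.17540015e-02,
        3.30685882e-02, -1.86021894e-04]), 'tool_pos': array([ 0.22798034, -0.49991648,  0.20430492]), 'ee_rot': array([-3.13936561e+00, -1.71043828e-04,  4.27776012e-01]), 'wrist_force': array([-0.05533585,  1.07385719, -0.57880604]), 'wrist_torque': array([-0.04185107, -0.01357455, -0.01910125]), 'width': 0.09394290970411795}
{'camera_matrix': array([[489.76445014,   0.        , 258.74788322],
       [  0.        , 489.76445014, 187.29167521],
       [  0.        ,   0.        ,   1.        ]]), 'eye': array([ 1.04841892, -0.03224895,  0.97737904]), 'orientation': array([0.52654452, 0.00918505, 1.56520644])}
{'camera_matrix': array([[466.10464346,   0.        , 253.30192922],
       [  0.        , 466.10464346, 190.39888673],
       [  0.        ,   0.        ,   1.        ]]), 'eye': array([ 4.05941486e-01, -1.14403407e-03,  1.23819226e+00]), 'orientation': array([ 0.11365867, -0.00798936, -1.55013578])}
0.0188
```

View pics/scene0.png

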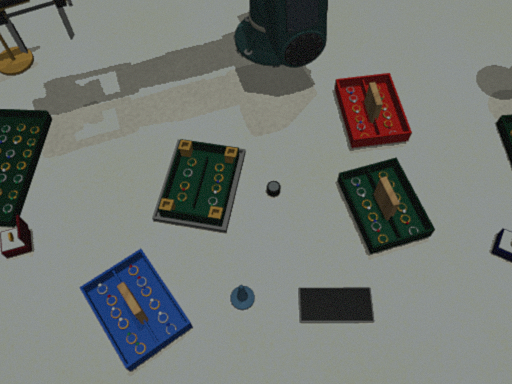

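View pics/top0.png

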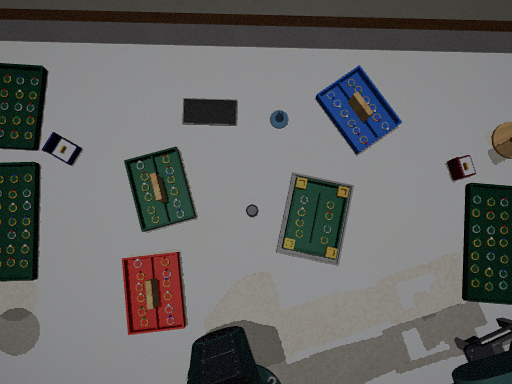

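The top view shows the loose green tray near (160,188), with its handle at (157,187). The bay with the lower tray is near (316,218), and its four brass blocks are at (301,184), (344,191), (290,243) and (333,252). The red and blue trays are decoys. Next I'll enlarge both trays and mask the colours.

```bash
cat > h.py <<'E'
import cv2,numpy as np
from scipy.spatial.transform import Rotation as R
from bench import *
def ray(n,uv):
    c=calibration(n);K=c["camera_matrix"]
    d=np.array([(uv[0]-K[0,2])/K[0,0],-(uv[1]-K[1,2])/K[1,1],-1.])
    return c["eye"],R.from_euler("xyz",c["orientation"]).apply(d)
def onz(n,uv,z):
    e,d=ray(n,uv);return e+d*(z-e[2])/d[2]
def proj(n,p):
    c=calibration(n);K=c["camera_matrix"]
    q=R.from_euler("xyz",c["orientation"]).inv().apply(np.asarray(p)-c["eye"]);q=q/-q[...,2:]
    return np.array([K[0,0]*q[...,0]+K[0,2],-K[1,1]*q[...,1]+K[1,2]]).T
def tri(a,b):
    e1,d1=ray("scene",a);e2,d2=ray("top",b)
    s=np.linalg.lstsq(np.c_[d1,-d2],e2-e1,rcond=None)[0]
    p,q=e1+s[0]*d1,e2+s[1]*d2
    return (p+q)/2,np.linalg.norm(p-q)
E
python3 - <<'E'
from h import *
boxes={"top":[(118,140,88,100),(270,165,88,105)],"scene":[(330,150,110,108),(148,130,102,108)]}
for n,bb in boxes.items():
    im=cv2.imread(f"pics/{n}0.png");hsv=cv2.cvtColor(im,cv2.COLOR_BGR2HSV)
    m=cv2.inRange(hsv,(8,70,70),(30,255,255))
    k,l,s,c=cv2.connectedComponentsWithStats(m)
    t=[]
    for x,y,w,h in bb:
        t.append(cv2.resize(im[y:y+h,x:x+w],(390,int(390*h/w)),interpolation=cv2.INTER_CUBIC))
        for i in range(1,k):
            if s[i,4]>25 and x<c[i][0]<x+w and y<c[i][1]<y+h: print(n,s[i],c[i].round(1), onz(n,c[i],.04).round(4))
    H=max(a.shape[0] for a in t)
    o=np.zeros((H,790,3),np.uint8)
    o[:t[0].shape[0],:390]=t[0];o[:t[1].shape[0],400:]=t[1]
    cv2.imwrite(f"pics/{n}crop.png",o);print([(b,390/b[2]) for b in bb])
E
```

```text
top [150 173  12  27 176] [155.3 186.1] [0.5486 0.2456 0.04  ]
top [296 177  12  12 102] [301.1 182.6] [ 0.5659 -0.1315  0.04  ]
top [337 186  12  12 106] [342.7 191.4] [ 0.5452 -0.2395  0.04  ]
top [284 238  11  12 103] [289.  243.2] [ 0.4091 -0.1018  0.04  ]
top [325 247  13  12 111] [330.9 252.2] [ 0.3886 -0.2091  0.04  ]
[((118, 140, 88, 100), 4.431818181818182), ((270, 165, 88, 105), 4.431818181818182)]
scene [379 172  22  34 251] [389.3 190. ] [0.5135 0.2494 0.04  ]
scene [362 200   9   9  26] [364.7 203.1] [0.5457 0.1917 0.04  ]
scene [368 213  10   8  26] [371.2 216.2] [0.5775 0.202  0.04  ]
scene [178 140  14  11 101] [184.8 144.8] [ 0.3868 -0.2098  0.04  ]
scene [224 146  14  11 105] [230.7 151.4] [ 0.4067 -0.1021  0.04  ]
scene [159 198  15  13 126] [166.1 203.8] [ 0.5429 -0.2397  0.04  ]
scene [208 206  15  13 130] [215.2 211.9] [ 0.5637 -0.1319  0.04  ]
[((330, 150, 110, 108), 3.5454545454545454), ((148, 130, 102, 108), 3.823529411764706)]
```

View pics/topcrop.png

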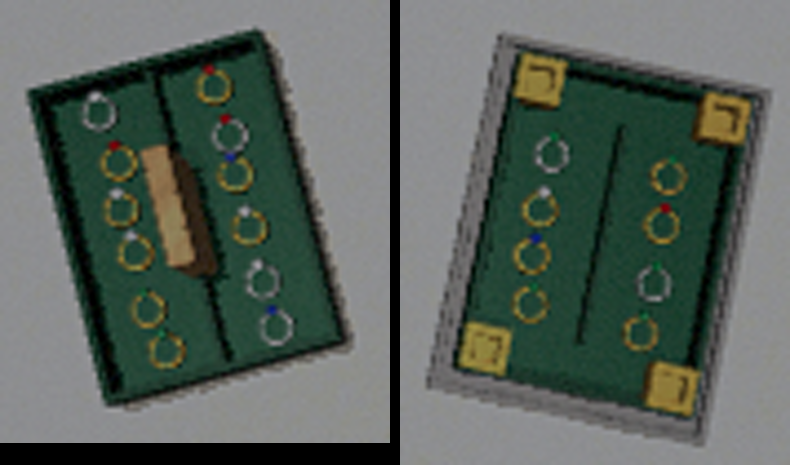

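View pics/scenecrop.png

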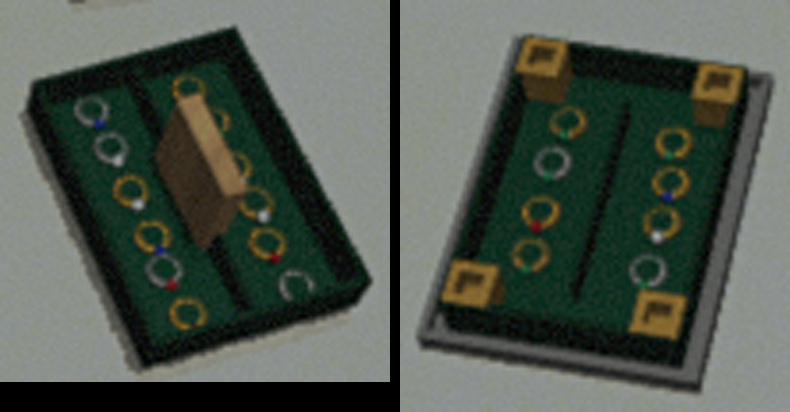

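The crops show the handle's top face centred near (169,206) in the top crop and (213,145) in the scene crop. All four socket blocks are clear, and the lower tray sits toward the upper right of its bay in the top view.

```bash
python3 - <<'E'
from h import *
T=np.array([(141,149),(167,146),(196,262),(172,267)])/4.4318+[118,140]
S=np.array([(179,100),(200,95),(245,188),(228,196)])/3.5455+[330,150]
print("handle tri",tri(S.mean(0),T.mean(0)))
for n,P in(("top",T),("scene",S)):
    c=np.array([onz(n,p,.088) for p in P]); a=(c[2]+c[3]-c[0]-c[1])/2
    print(n,c.mean(0),np.linalg.norm(a),np.arctan2(-a[1],-a[0]))
B={"top":[(301.1,182.6),(342.7,191.4),(289,243.2),(330.9,252.2)],"scene":[(215.2,211.9),(166.1,203.8),(230.7,151.4),(184.8,144.8)]}
for a,b in zip(B["scene"],B["top"]): print(tri(a,b))
for z in (.036,.04,.044):
  for n in B:
    c=np.array([onz(n,p,z) for p in B[n]]);print(z,n,c.mean(0),np.linalg.norm(c[0]-c[2]),np.linalg.norm(c[0]-c[1]))
# loose tray green outline, top
im=cv2.imread("pics/top0.png");h=cv2.cvtColor(im,cv2.COLOR_BGR2HSV)
m=cv2.inRange(h,(55,60,10),(95,255,255));m=cv2.morphologyEx(m,cv2.MORPH_CLOSE,np.ones((5,5)))
for c in cv2.findContours(m,0,2)[0]:
    if 3000<cv2.contourArea(c): print(cv2.minAreaRect(c))
E
```

```text
handle tri (array([0.54231771, 0.23526436, 0.08701603]), np.float64(0.002685465513870664))
top [0.54208663 0.2337364  0.088     ] 0.06849515928159904 0.2916073881903551
scene [0.54238736 0.23621082 0.088     ] 0.06689742687464005 -2.8596011898819502
(array([ 0.56547974, -0.13132536,  0.04335659]), np.float64(0.0004644135920625664))
(array([ 0.54483885, -0.23877137,  0.04375654]), np.float64(2.049746211980473e-05))
(array([ 0.40904187, -0.1017776 ,  0.04339957]), np.float64(0.0002867361278352016))
(array([ 0.38848141, -0.20909923,  0.04233296]), np.float64(0.0006464549914239944))
0.036 top [ 0.4774113  -0.17108068  0.036     ] 0.1601622264199936 0.11037425062605387
0.036 scene [ 0.47256559 -0.17148506  0.036     ] 0.16049961521318393 0.11017800245001284
0.04 top [ 0.4771735  -0.17051526  0.04      ] 0.1596293258798476 0.11000700736844216
0.04 scene [ 0.47501244 -0.17089343  0.04      ] 0.1598176386295766 0.10970984670023279
0.044 top [ 0.47693571 -0.16994984  0.044     ] 0.1590964253397017 0.10963976411083046
0.044 scene [ 0.47745929 -0.1703018   0.044     ] 0.15913566204596924 0.10924169095045277
((233.5, 354.5), (91.0, 57.0), 0.0)
((486.5, 243.0), (120.0, 49.0), 90.0)
((315.8511047363281, 217.3664093017578), (55.74263000488281, 73.94900512695312), 11.633633613586426)
((19.0, 221.0), (118.0, 38.0), 90.0)
((159.06727600097656, 188.59115600585938), (73.53892517089844, 55.36454391479492), 75.3791275024414)
((21.16957664489746, 106.10848999023438), (46.591800689697266, 84.49446105957031), 2.8624050617218018)
```

>>> {"fn": "step_arm", "kwargs": {
  "increments": "1 -1 0 0 0 0;2 -2 0 0 0 0;3 -2.7 0 0 0 0;3 -2.7 0 0 0 0;3 -2.7 0 0 0 0",
  "claw": -1
}}

```text
time: 0.6
tool_pos: [0.2916, -0.3473, 0.2052]
ee_rot: [-3.141, -0.0, 0.427]
wrist_force: [-0.4, -0.9, 0.3]
width: 0.094
```

>>> {"fn": "step_arm", "kwargs": {
  "increments": "3 -2.7 0 0 0 0;3 -2.7 0 0 0 0;3 -2.7 0 0 0 0;3 -2.7 0 0 0 0;3 -2.7 0 0 0 0"
}}

```text
time: 1.1
tool_pos: [0.3717, -0.1621, 0.2054]
ee_rot: [3.142, -0.0, 0.428]
wrist_force: [0.4, 0.2, -0.0]
width: 0.0942
```

>>> {"fn": "step_arm", "kwargs": {
  "increments": "3 -2.7 0 0 0 0;3 -2.7 0 0 0 0;3 -2.7 0 0 0 0;3 -2.7 0 0 0 0;3 -2.7 0 0 0 0"
}}

```text
time: 1.6
tool_pos: [0.4518, 0.0228, 0.2054]
ee_rot: [-3.142, -0.0, 0.429]
wrist_force: [-0.1, -1.1, 0.4]
width: 0.0942
```

>>> {"fn": "step_arm", "kwargs": {
  "increments": "3 -2.7 0 0 0 0;3 -2.7 0 0 0 0;3 -2.7 0 0 0 0;2 -2 0 0 0 0.08;1 -1 0 0 0 0.073"
}}

```text
time: 2.1
tool_pos: [0.5157, 0.1738, 0.2048]
ee_rot: [-3.141, 0.001, 0.275]
wrist_force: [0.8, -0.3, 0.1]
width: 0.0944
```

>>> {"fn": "step_arm", "kwargs": {
  "increments": "0 0 0 0 0 0;0 0 0 0 0 0"
}}

```text
time: 2.3
tool_pos: [0.5156, 0.1709, 0.2052]
ee_rot: [3.141, 0.001, 0.277]
wrist_force: [-0.5, -0.6, -0.8]
width: 0.0941
```

>>> {"fn": "step_arm", "kwargs": {
  "increments": "1.4 -1.8 0 0 0 0;1.4 -1.8 0 0 0 0;1.5 -1.84 0 0 0 0;0 0 2 0 0 0;0 0 3 0 0 0"
}}

```text
time: 2.8
tool_pos: [0.5444, 0.2347, 0.1576]
ee_rot: [3.141, -0.006, 0.276]
wrist_force: [0.2, 0.2, -1.3]
width: 0.0939
```

>>> {"fn": "step_arm", "kwargs": {
  "increments": "0 0 3 0 0 0;0 0 2.5 0 0 0;0 0 1.5 0 0 0;0 0 0 0 0 0;0 0 0 0 0 0"
}}

```text
time: 3.3
tool_pos: [0.5435, 0.2344, 0.0865]
ee_rot: [3.141, -0.001, 0.274]
wrist_force: [-0.5, 0.0, -0.2]
width: 0.0942
```

```bash
python3 - <<'E'
from h import *
a=snapshot("top")[130:250,100:250];b=snapshot("scene")[120:270,300:470]
a=cv2.resize(a,(395,316));b=cv2.resize(b,(395,349));o=np.zeros((349,790,3),np.uint8);o[:316,:395]=a;o[:,395:]=b
cv2.imwrite("pics/g.png",o[...,::-1]);print(get_obs()["tool_pos"])
E
```

```text
[0.54430042 0.23494152 0.08765317]
```

View pics/g.png

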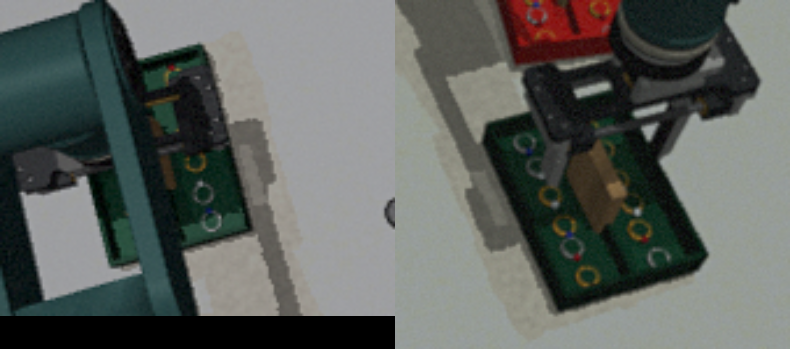

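The fingers straddle the handle squarely, one on each side. I'll go down and close.

>>> {"fn": "step_arm", "kwargs": {
  "increments": "-0.2 0 1.5 0 0 0;0 0 1.4 0 0 0;0 0 0.5 0 0 0;0 0 0 0 0 0"
}}

```text
time: 3.8
tool_pos: [0.5398, 0.2339, 0.0492]
ee_rot: [3.141, 0.004, 0.275]
wrist_force: [-0.4, 1.2, -0.3]
width: 0.0941
```

>>> {"fn": "step_arm", "kwargs": {
  "increments": "0 0 0 0 0 0;0 0 0 0 0 0;0 0 0 0 0 0;0 0 0 0 0 0;0 0 0 0 0 0",
  "claw": 1
}}

```text
time: 4.3
tool_pos: [0.5413, 0.2343, 0.0517]
ee_rot: [3.142, -0.001, 0.275]
wrist_force: [0.8, -0.2, -0.3]
width: 0.0573
```

>>> {"fn": "step_arm", "kwargs": {
  "increments": "0 0 0 0 0 0;0 0 0 0 0 0;0 0 0 0 0 0;0 0 0 0 0 0;0 0 0 0 0 0"
}}

```text
time: 4.8
tool_pos: [0.5411, 0.2342, 0.0514]
ee_rot: [3.141, 0.0, 0.275]
wrist_force: [0.7, -0.3, 0.0]
width: 0.0174
```

>>> {"fn": "step_arm", "kwargs": {
  "increments": "0 0 0 0 0 0;0 0 0 0 0 0;0 0 0 0 0 0;0 0 -0.5 0 0 0;0 0 -1 0 0 0"
}}

```text
time: 5.3
tool_pos: [0.5389, 0.2334, 0.0639]
ee_rot: [3.141, 0.007, 0.274]
wrist_force: [0.2, -0.1, -6.9]
width: 0.0159
```

>>> {"fn": "step_arm", "kwargs": {
  "increments": "0 0 -2 0 0 0;0 0 -3 0 0 0;0 0 -3 0 0 0;0 0 -2.5 0 0 0;0 0 -1 0 0 0"
}}

```text
time: 5.8
tool_pos: [0.5423, 0.2345, 0.1848]
ee_rot: [-3.142, -0.005, 0.274]
wrist_force: [0.3, -0.3, -5.3]
width: 0.0158
```

>>> {"fn": "step_arm", "kwargs": {
  "increments": "0 0 0 0 0 0;0 0 0 0 0 0;0 0 0 0 0 0"
}}

```text
time: 6.1
tool_pos: [0.5399, 0.2338, 0.1787]
ee_rot: [3.141, 0.005, 0.275]
wrist_force: [0.2, 0.1, -6.3]
width: 0.0158
```

>>> {"fn": "step_arm", "kwargs": {
  "increments": "-0.4 0.9 0 0 0 0;-0.9 2 0 0 0 0;-1.2 2.6 0 0 0 0;-1.2 2.6 0 0 0 0;-1.2 2.6 0 0 0 0"
}}

```text
time: 6.6
tool_pos: [0.5221, 0.1163, 0.1804]
ee_rot: [3.141, 0.002, 0.275]
wrist_force: [0.1, -0.5, -6.3]
width: 0.016
```

>>> {"fn": "step_arm", "kwargs": {
  "increments": "-1.2 2.6 0 0 0 0;-1.2 2.6 0 0 0 0;-1.2 2.6 0 0 0 0;-1.2 2.6 0 0 0 0;-1.2 2.6 0 0 0 0"
}}

```text
time: 7.1
tool_pos: [0.4994, -0.025, 0.1806]
ee_rot: [-3.142, 0.002, 0.274]
wrist_force: [0.8, 0.1, -6.1]
width: 0.0157
```

>>> {"fn": "step_arm", "kwargs": {
  "increments": "-1.2 2.6 0 0 0 0;-1.2 2.6 0 0 0 0;-1.2 2.6 0 0 0 0;-1.2 2.6 0 0 0 0;-1 2 0 0 0 0"
}}

```text
time: 7.6
tool_pos: [0.477, -0.1605, 0.1806]
ee_rot: [3.142, 0.002, 0.273]
wrist_force: [0.0, 0.2, -7.2]
width: 0.0159
```

>>> {"fn": "step_arm", "kwargs": {
  "increments": "-0.4 1 0 0 0 0.06;0 0 0 0 0 0.1;0 0 0 0 0 0.12;0 0 0 0 0 0.12;0 0 0 0 0 0.064"
}}

```text
time: 8.1
tool_pos: [0.4761, -0.1696, 0.1805]
ee_rot: [3.141, 0.002, -0.193]
wrist_force: [0.8, 0.1, -5.6]
width: 0.0161
```

>>> {"fn": "step_arm", "kwargs": {
  "increments": "0 0 0 0 0 0;0 0 0 0 0 0;0 0 0 0 0 0;0 0 0 0 0 0"
}}

```text
time: 8.5
tool_pos: [0.4771, -0.1692, 0.1814]
ee_rot: [3.141, 0.0, -0.189]
wrist_force: [-0.2, -0.0, -5.2]
width: 0.0156
```

>>> {"fn": "step_arm", "kwargs": {
  "increments": "0 0 1 0 0 0;0 0 2 0 0 0;0 0 2 0 0 0;0 0 1.7 0 0 0;0 0 0.7 0 0 0"
}}

```text
time: 9.0
tool_pos: [0.4756, -0.1684, 0.1044]
ee_rot: [-3.14, 0.005, -0.189]
wrist_force: [-0.1, 0.5, -7.2]
width: 0.016
```

>>> {"fn": "step_arm", "kwargs": {
  "increments": "0 0 0 0 0 0;0 0 0 0 0 0;0 0 0 0 0 0;0 0 0 0 0 0"
}}

```text
time: 9.4
tool_pos: [0.478, -0.1695, 0.1087]
ee_rot: [3.141, -0.002, -0.189]
wrist_force: [0.2, -0.5, -6.0]
width: 0.0162
```

```bash
python3 - <<'E'
from h import *
a=snapshot("top")[150:280,250:390];b=snapshot("scene")[90:250,120:280]
a=cv2.resize(a,(395,367),interpolation=2);b=cv2.resize(b,(395,395),interpolation=2);o=np.zeros((395,790,3),np.uint8);o[:367,:395]=a;o[:,395:]=b
cv2.imwrite("pics/p.png",o[...,::-1]);s=get_obs();print(s["tool_pos"],s["ee_rot"],s["wrist_force"],s["wrist_torque"])
E
```

```text
[ 0.47766482 -0.16940948  0.10831348] [ 3.14113962e+00 -1.55197688e-03 -1.89149068e-01] [-0.07117707 -0.41881192 -5.94580638] [ 0.05628812  0.01560421 -0.01821454]
```

View pics/p.png

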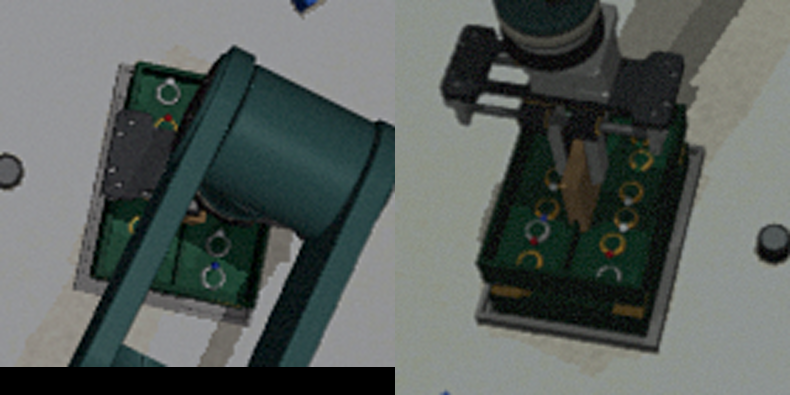

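The tray is level above the lower tray, parallel to it and roughly centred. I'll trim the position slightly and lower slowly.

>>> {"fn": "step_arm", "kwargs": {
  "increments": "-0.15 0.1 0.3 0 0 0;0 0 0.3 0 0 0;0 0 0.3 0 0 0;0 0 0.2 0 0 0;0 0 0 0 0 0"
}}

```text
time: 10.0
tool_pos: [0.4752, -0.1697, 0.0958]
ee_rot: [-3.141, 0.001, -0.189]
wrist_force: [0.2, 0.8, -6.8]
width: 0.0161
```

>>> {"fn": "step_arm", "kwargs": {
  "increments": "0 0 0.1 0 0 0;0 0 0.1 0 0 0;0 0 0 0 0 0;0 0 0 0 0 0"
}}

```text
time: 10.4
tool_pos: [0.4756, -0.1699, 0.0945]
ee_rot: [3.141, -0.0, -0.189]
wrist_force: [0.4, 1.2, -6.7]
width: 0.0162
```

>>> {"fn": "step_arm", "kwargs": {
  "increments": "0 0 0.1 0 0 0;0 0 0.1 0 0 0;0 0 0 0 0 0;0 0 0 0 0 0"
}}

```text
time: 10.8
tool_pos: [0.4755, -0.1699, 0.0924]
ee_rot: [3.142, 0.0, -0.189]
wrist_force: [0.6, 0.3, -5.5]
width: 0.016
```

>>> {"fn": "step_arm", "kwargs": {
  "increments": "0 0 0.1 0 0 0;0 0 0.1 0 0 0;0 0 0 0 0 0;0 0 0 0 0 0"
}}

```text
time: 11.2
tool_pos: [0.4755, -0.1699, 0.0904]
ee_rot: [-3.142, 0.0, -0.189]
wrist_force: [0.3, -0.8, -5.5]
width: 0.0158
```

>>> {"fn": "step_arm", "kwargs": {
  "increments": "0 0 0.1 0 0 0;0 0 0 0 0 0;0 0 0 0 0 0"
}}

```text
time: 11.5
tool_pos: [0.4755, -0.1699, 0.0894]
ee_rot: [3.142, 0.0, -0.189]
wrist_force: [0.5, 0.2, -6.3]
width: 0.0158
```

>>> {"fn": "step_arm", "kwargs": {
  "increments": "0 0 0.1 0 0 0;0 0 0 0 0 0;0 0 0 0 0 0"
}}

```text
time: 11.8
tool_pos: [0.4755, -0.1699, 0.0884]
ee_rot: [3.142, 0.0, -0.189]
wrist_force: [0.2, -0.1, -6.3]
width: 0.016
```

>>> {"fn": "step_arm", "kwargs": {
  "increments": "0 0 0.1 0 0 0;0 0 0 0 0 0;0 0 0 0 0 0"
}}

```text
time: 12.1
tool_pos: [0.4755, -0.1699, 0.0874]
ee_rot: [3.142, 0.0, -0.189]
wrist_force: [-0.0, 0.9, -6.7]
width: 0.0157
```

>>> {"fn": "step_arm", "kwargs": {
  "increments": "0 0 0.1 0 0 0;0 0 0 0 0 0;0 0 0 0 0 0"
}}

```text
time: 12.4
tool_pos: [0.4755, -0.1699, 0.0864]
ee_rot: [3.142, 0.0, -0.189]
wrist_force: [0.2, 0.2, -6.6]
width: 0.0156
```

>>> {"fn": "step_arm", "kwargs": {
  "increments": "0 0 0.1 0 0 0;0 0 0 0 0 0;0 0 0 0 0 0"
}}

```text
time: 12.7
tool_pos: [0.4755, -0.1699, 0.0854]
ee_rot: [3.142, 0.0, -0.189]
wrist_force: [-0.7, 0.1, -5.7]
width: 0.0158
```

>>> {"fn": "step_arm", "kwargs": {
  "increments": "0 0 0.1 0 0 0;0 0 0 0 0 0;0 0 0 0 0 0"
}}

```text
time: 13.0
tool_pos: [0.4755, -0.1699, 0.0844]
ee_rot: [3.142, 0.0, -0.189]
wrist_force: [0.1, -0.3, -6.1]
width: 0.016
```

>>> {"fn": "step_arm", "kwargs": {
  "increments": "0 0 0.1 0 0 0;0 0 0 0 0 0;0 0 0 0 0 0"
}}

```text
time: 13.3
tool_pos: [0.4755, -0.1699, 0.0834]
ee_rot: [3.142, 0.0, -0.189]
wrist_force: [-0.5, 0.1, -6.7]
width: 0.0162
```

>>> {"fn": "step_arm", "kwargs": {
  "increments": "0 0 0.1 0 0 0;0 0 0 0 0 0;0 0 0 0 0 0"
}}

```text
time: 13.6
tool_pos: [0.4755, -0.1699, 0.0824]
ee_rot: [3.142, 0.0, -0.189]
wrist_force: [0.2, 0.4, -6.5]
width: 0.0157
```

>>> {"fn": "step_arm", "kwargs": {
  "increments": "0 0 0.05 0 0 0;0 0 0 0 0 0;0 0 0 0 0 0"
}}

```text
time: 13.9
tool_pos: [0.4756, -0.1699, 0.0823]
ee_rot: [3.141, -0.0, -0.189]
wrist_force: [-1.4, 0.7, -3.8]
width: 0.0158
```

>>> {"fn": "step_arm", "kwargs": {
  "increments": "0 0 0.05 0 0 0;0 0 0 0 0 0;0 0 0 0 0 0"
}}

```text
time: 14.2
tool_pos: [0.4757, -0.1699, 0.0823]
ee_rot: [3.141, -0.001, -0.189]
wrist_force: [-2.3, 1.6, 2.2]
width: 0.0158
```

Firm contact at TCP z 0.0823 gives a seat height of about 0.041, which matches the measured block tops (0.040–0.043). That points to fully home, because resting on the blocks would read about 0.092. I'll check it in the pictures before letting go.

```bash
python3 - <<'E'
from h import *
b=snapshot("scene")[120:245,140:260]
b=cv2.resize(b,(570,594),interpolation=2)
cv2.imwrite("pics/q.png",b[...,::-1]);s=get_obs();print(s["tool_pos"],s["ee_rot"],s["wrist_force"],s["wrist_torque"])
E
```

```text
[ 0.47566126 -0.16995537  0.0823416 ] [ 3.14132880e+00 -5.85074864e-04 -1.89182748e-01] [-3.36640837  1.01373198  2.30504442] [ 0.34316552  0.7047016  -0.00119908]
```

View pics/q.png

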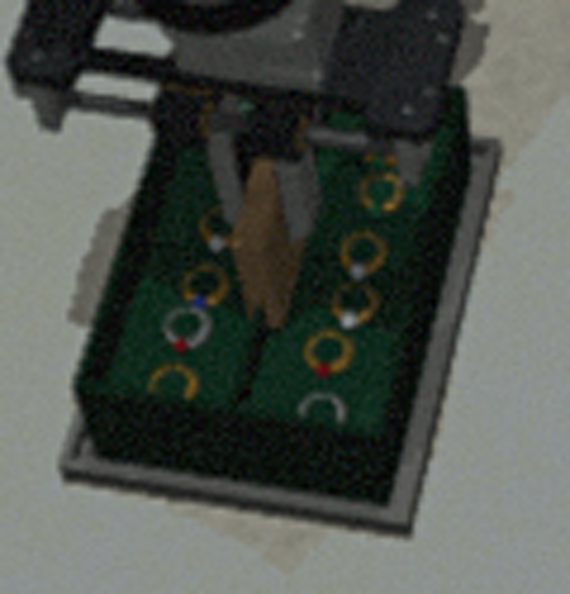

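The picture shows no gap under the upper tray and no brass blocks, so the lugs are in. A small side force and moment remain, so I'll ease off in their direction and check that it sits flat.

>>> {"fn": "step_arm", "kwargs": {
  "increments": "-0.1 0 0 0 0 0;0 0 0 0 0 0;0 0 0 0 0 0"
}}

```text
time: 14.55
tool_pos: [0.4756, -0.1699, 0.0823]
ee_rot: [3.141, -0.003, -0.189]
wrist_force: [0.0, 1.1, 3.5]
width: 0.0158
```

>>> {"fn": "step_arm", "kwargs": {
  "increments": "0 0 0.05 0 0 0;0 0 0 0 0 0;0 0 0 0 0 0"
}}

```text
time: 14.85
tool_pos: [0.4756, -0.1699, 0.0823]
ee_rot: [3.141, -0.003, -0.189]
wrist_force: [0.9, 1.9, 6.0]
width: 0.0159
```

```bash
python3 -c "
from bench import *
s=get_obs()
for k in('tool_pos','ee_rot','wrist_force','wrist_torque'):print(k,s[k].round(4))"
```

```text
tool_pos [ 0.4756 -0.1699  0.0823]
ee_rot [ 3.1413e+00 -2.7000e-03 -1.8900e-01]
wrist_force [0.8513 1.8756 6.0054]
wrist_torque [0.4593 0.3397 0.032 ]
```

The height stays at 0.0823 with the extra load and the tray is level to within 3 mrad, so it is fully home. I'll take off the preload, release and rise straight up.

>>> {"fn": "step_arm", "kwargs": {
  "increments": "0.05 0 -0.08 0 0 0;0 0 0 0 0 0;0 0 0 0 0 0"
}}

```text
time: 15.15
tool_pos: [0.4756, -0.17, 0.0823]
ee_rot: [3.141, -0.001, -0.189]
wrist_force: [-0.1, 2.2, 5.0]
width: 0.0163
```

>>> {"fn": "step_arm", "kwargs": {
  "increments": "0 0 0 0 0 0;0 0 0 0 0 0;0 0 0 0 0 0;0 0 0 0 0 0;0 0 0 0 0 0",
  "claw": -0.2
}}

```text
time: 15.65
tool_pos: [0.4749, -0.1699, 0.0815]
ee_rot: [3.141, 0.0, -0.189]
wrist_force: [0.1, 1.3, 0.6]
width: 0.0525
```

>>> {"fn": "step_arm", "kwargs": {
  "increments": "0 0 0 0 0 0;0 0 -0.5 0 0 0;0 0 -1 0 0 0;0 0 -2 0 0 0;0 0 -2 0 0 0"
}}

```text
time: 16.15
tool_pos: [0.4751, -0.1698, 0.1381]
ee_rot: [3.141, -0.0, -0.189]
wrist_force: [0.0, -0.6, 0.8]
width: 0.0565
```

>>> {"fn": "step_arm", "kwargs": {
  "increments": "0 0 -3 0 0 0;0 0 -3 0 0 0;0 0 -2 0 0 0;0 0 0 0 0 0;0 0 0 0 0 0"
}}

```text
time: 16.65
tool_pos: [0.4752, -0.1698, 0.2171]
ee_rot: [3.141, -0.001, -0.189]
wrist_force: [0.3, 0.3, -0.2]
width: 0.0561
```

>>> {"fn": "step_arm", "kwargs": {
  "increments": "-2 2 0 0 0 0;-2 4 0 0 0 0;-2 4 0 0 0 0;-2 4 0 0 0 0;-2 4 0 0 0 0"
}}

```text
time: 17.15
tool_pos: [0.3412, -0.3281, 0.2147]
ee_rot: [-3.139, 0.003, -0.189]
wrist_force: [0.5, -0.8, -0.2]
width: 0.0564
```

>>> {"fn": "step_arm", "kwargs": {
  "increments": "-2 4 0 0 0 0;-2 4 0 0 0 0;-1 2 0 0 0 0;0 0 0 0 0 0;0 0 0 0 0 0"
}}

```text
time: 17.65
tool_pos: [0.2748, -0.4158, 0.2151]
ee_rot: [-3.138, 0.002, -0.19]
wrist_force: [-0.5, 0.7, -0.3]
width: 0.0566
```

```bash
python3 - <<'E'
from h import *
A=snapshot("top");B=snapshot("scene")
for n,i in(("top1",A),("scene1",B)): cv2.imwrite(f"pics/{n}.png",i[...,::-1])
o=np.zeros((480,800,3),np.uint8)
o[:300,:400]=cv2.resize(A,(400,300));o[:300,400:]=cv2.resize(B,(400,300))
a=A[165:270,265:370];b=B[120:245,140:260]
o=np.zeros((600,800,3),np.uint8);o[:300,:400]=cv2.resize(A,(400,300));o[:300,400:]=cv2.resize(B,(400,300))
o[300:,:300]=cv2.resize(a,(300,300),interpolation=2);o[300:,400:688]=cv2.resize(b,(288,300),interpolation=2)
cv2.imwrite("pics/final.png",o[...,::-1])
E
```

```text
(no output)
```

View pics/final.png

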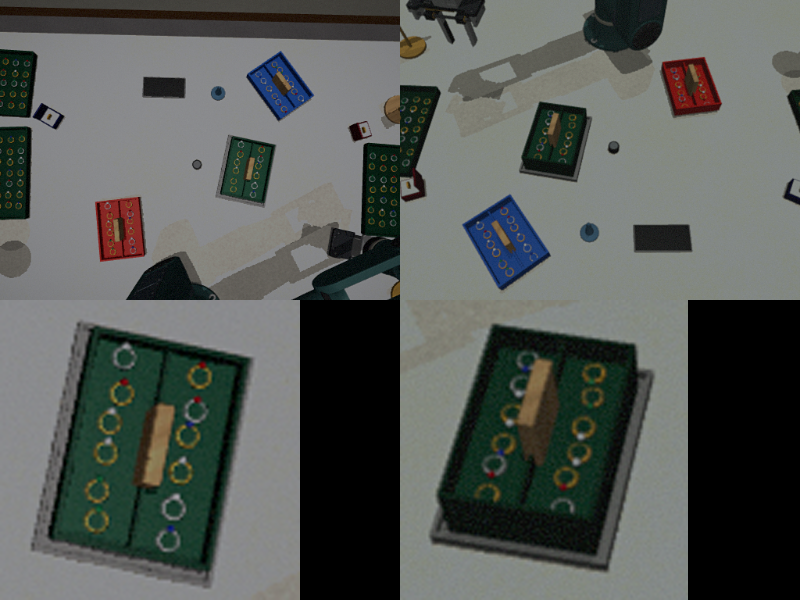

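```bash
python3 - <<'E'
from h import *
print(tri((197.9,158.3),(321,216.1)))
for z in(.119,.129): print(z,onz("top",(321,216.1),z),onz("scene",(197.9,158.3),z))
for n in("top","scene"):
    a=cv2.imread(f"pics/{n}0.png");b=cv2.imread(f"pics/{n}1.png")
    for lab,(x,y,w,h) in {"top":dict(phone=(178,92,65,40),cone=(265,105,30,28),loupe=(242,200,22,22)),"scene":dict(phone=(293,282,85,45),cone=(225,278,35,35),loupe=(262,175,24,26))}[n].items():
        print(n,lab,cv2.absdiff(a,b)[y:y+h,x:x+w].mean().round(2),cv2.phaseCorrelate(*[cv2.cvtColor(i[y:y+h,x:x+w],6).astype(np.float32) for i in(a,b)]))
E
```

```text
(array([ 0.47531737, -0.16860837,  0.11619484]), np.float64(0.006516635445134671))
0.119 [ 0.47518446 -0.17147727  0.119     ] [ 0.47749933 -0.16487798  0.119     ]
0.129 [ 0.47456577 -0.16995533  0.129     ] [ 0.48415047 -0.16333287  0.129     ]
top phone 4.04 ((-0.14861365947769656, 0.11739904313608562), 0.9281037711434894)
top cone 3.79 ((-0.05784351530098064, 0.07090852769511535), 0.98559533490075)
top loupe 3.79 ((0.0740234876072936, 0.0462540043973938), 0.9814401132365068)
scene phone 6.37 ((-0.01997638834500748, 0.48489077935206026), 1.0447147044429073)
scene cone 7.4 ((-0.06635821009419018, -0.08568234234497751), 1.022933718966849)
scene loupe 7.79 ((0.1476047085473997, 0.5616543683614221), 0.9417427038704907)
```

```bash
python3 -c "
from bench import *
print(close_job())"
```

```text
the job is handed in; nothing more can be done
None
```

I stacked the loose green tray on the lower tray in the bay, released it once it was down, moved the arm clear and handed the job in at about 18 s. No verdict was reported, so the checks below are mine.

**Fully home:**
- **Descent:** The lugs went in on the first descent, with no searching needed. The tray stopped at TCP z 0.0823, so the seat is at about 0.041 m. That fits the measured socket tops (0.040–0.043 m); standing on the blocks would have stopped it about 10 mm higher.
- **Before release:** I added a little more load, about 12 N in all counting the tray's weight. It went no lower and stayed level to about 3 mrad.
- **Contact forces:** A side force of up to 3.4 N and a moment of about 0.7 N m showed up at contact. Easing the arm 1 mm along x cleared most of the side force, but about 2 N in y remained until release.
- **Final pictures:** There is no gap between the trays. The handle top triangulates to z 0.116 m, where 0.119 means home and 0.129 means on the blocks. That check is rough: I picked the points by eye and the two camera rays missed each other by 6.5 mm.

**Phone, ring cone and loupe:** They look undisturbed. Image shifts were under 0.15 px in the top view. The scene view showed about 0.5 px for the phone and loupe, which the top view does not support, so I put it down to lighting and shadow.

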